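# Comb the fanned-out serving sticks into rows

### The arm

A 7-joint arm with a two-finger parallel gripper is mounted at the origin on the work surface. World frame = base frame: x ahead of the robot, y to its left, z up, the work surface at z = 0. Lengths are in m, angles in rad, forces in N, time in s.
With the tool pointing down it reaches from about 0.425 to 0.925 m from the base axis. Payload 6.8 kg.
Tool frame: the origin (TCP) lies on the front face of the gripper's body, between the roots of the fingers; the fingertips stand 73 mm ahead of it and the grasp point (between the pads) lies 54 mm ahead of it; z points along the fingers, y is the direction in which the jaws open and shut (so a half turn about z gives the same grasp; the last joint's range is limited). The gripper opens to 85 mm and grips with 20 to 120 N. Pads are 22 mm wide; open, the fingers measure 114 mm over their backs; the gripper's body (76 mm by 85 mm) begins 54 mm behind the grasp point. The pads swing forward as they close: fully open they stand 13 mm farther back than shut.
Start: joints at [1.049, 0.477, 0.022, 1.555, -0.011, 1.109, -0.083], TCP at [0.271, -0.618, 0.304] pointing down, gripper open.
Joint ranges: [-2.96, 2.96], [-0.34, 2.1], [-1.41, 1.46], [0.24, 2.44], [-1.37, 4.51], [0.17, 1.92], [-2.96, 2.96]. Speed limits (rad/s): [2.39, 2.39, 3.14, 3.14, 3.14, 3.14, 3.14].

### API

Orientations are given as a rotation vector (axis times angle).
In Python, from bench import * gives the robot as it stands.
- The arm moves only by the tool jog_arm, never from a script. Its argument "plan" is a list of rows, each a list of 2 entries, a list of its own where there are three numbers: the shift along the world's x, y, z in cm, then the turn about the world's z in rad. In form: [[[tx, ty, tz], twist], ...]. A call has 1 to 12 rows; each row shifts and turns the commanded pose from where the row before left it; what a row does not reach is not made up. A row lasts 1/10 s, in which the tool goes at most 50 mm and 8.59 degrees, less where a joint would pass 70% of its speed; a pose out of reach is approached as far as the arm can. A call is refused whole if a number of a shift passes 5 or a number of a turn 0.15, either way. A call with a gripper value outside its range is refused whole. "hand" is the finger opening in cm, from 0 to 8.54, set as the call begins (left out, the last holds). The fingers move at their own pace and stop on an object; "grip_force" is the grip in N (left out, the last holds). Time passes only in rows, so rows that do not move let the fingers close. It gives the time, the measured TCP pose, the force and the opening at its end, in the units of the state.
- get_obs(): the state, without advancing time (a new reading comes with each control period).
- grab_frame(name): name is "scene" or "side" or "wrist"; returns the picture (400x640x3 uint8, red, green, blue); there is no depth.
- get_calibration(name): a dict with "intrinsics" (3x3 intrinsics, pixels), "xyz" and "orientation" of the camera in the world. Camera axes: x right, y down, z forward; pixel columns grow to the right and rows downward; lengths in m; the calibration is good to about 2 mm. A picture is of the moment at which its call begins: read the wrist's pose just before it. get_calibration takes no time and is no camera call; for the wrist camera it gives the pose at the moment of the call.
- hand_in(): hands the job in, once; it reports no verdict.
The state is a dict: "clock": time; "joints": joint angles; "qvel": joint speeds; "tau": joint torques, N m; "tcp_pos": TCP position; "orientation": TCP orientation; "contact_force": force on the tool from outside, world axes, zero at the start; "moment": the same for the moment, N m; "grip_width": finger opening in m.
Only numpy, scipy, OpenCV 4.12 (cv2) and the standard library are available. Lean on these libraries where they do the work, as an engineer would, in place of code of your own. Each camera call takes 0.05 s, during which the arm holds its last target. There are 200 camera calls.

### The job

Three serving sticks have been spilled in a fan on the plating counter. Pick up the wooden comb (the tool with black tines under it, not the plain press block) and draw it along the sticks from their close-lying blunt ends to past their points, so that they end up as three separate parallel rows, one between each two tines, touching them only with the comb. Then stand the comb upright on the counter on its tines clear of the sticks and let go.

Things in the scene. Friction and masses are not known exactly. Their poses are not given: they have to be found in the camera images.
- comb_grip (a point): Centre of the wooden comb's upright 26 mm square handle, 68 mm above the tine feet; 250 g. Handle 38-98 mm up on a 56 (x) by 119 (y) deck, 24-38 mm up. Below, 4 slippery black tines along x, 100 long, 17.5 thick, at y = -51, -17, 17, 51 mm: three 16.5 mm lanes. Tine ends taper over 25 mm to 3 mm edges: lane mouths 31 mm; combs alike in +x and -x. x along lanes, z up. The press block has no tines.
- stick_a_mid (a point): dark wooden serving stick, 10 mm square, 180 mm long, 20 g, flat on the counter: the left one, looking from the blunt ends to the points. The point is its centre, 5 mm above the counter; x runs along it to the pointed end (blunt end 90 mm the other way), z up. At the start turned 12 to 20 degrees outwards (to the left) from the middle stick.
- stick_b_mid (a point): dark wooden serving stick, 10 mm square, 180 mm long, 20 g, flat on the counter: the middle one. The point is its centre, 5 mm above the counter; x runs along it to the pointed end (blunt end 90 mm the other way), z up. At the start the blunt ends of the three lie 28 to 37 mm apart, level with the middle one to about 10 mm, and the points spread apart.
- stick_c_mid (a point): dark wooden serving stick, 10 mm square, 180 mm long, 20 g, flat on the counter: the right one. The point is its centre, 5 mm above the counter; x runs along it to the pointed end (blunt end 90 mm the other way), z up. At the start turned 12 to 20 degrees outwards (to the right) from the middle stick.
Mind the look-alikes: they are no part of the job. Leave any green or purple look-alike of the part that bears stick_c_mid alone.

How it is judged:
On the way, in this order (a step that is already met when the one before it is completed fails the run):
1. the comb is lifted at least 20 mm off the counter (height (world z) of comb_grip above 0.088 m), for 0.1 s.
2. the comb is down among the sticks, over the middle of the middle stick (height (world z) of comb_grip below 0.078 m and horizontal distance between comb_grip and stick_b_mid below 0.035 m), for 0.02 s.
At the end, for the whole second after the job is handed in: The sticks lie flat and still, every two parallel within 12 degrees, the outer ones each on its own side of the middle one, 16-60 mm across and within 90 mm lengthwise. The comb stands upright within 8 degrees, still, over 130 mm lengthwise or 60 mm sideways from each stick (all by centres) (angle between the x axis of stick_a_mid and the x axis of stick_b_mid, either way round below 0.21 rad and angle between the x axis of each of stick_b_mid, stick_a_mid and the x axis of stick_c_mid, either way round below 0.21 rad and y of stick_a_mid in the frame of stick_b_mid between 0.016 and 0.06 m and x of stick_a_mid in the frame of stick_b_mid between -0.09 and 0.09 m and y of stick_c_mid in the frame of stick_b_mid between -0.06 and -0.016 m and x of stick_c_mid in the frame of stick_b_mid between -0.09 and 0.09 m and height (world z) of each of stick_a_mid, stick_b_mid, stick_c_mid below 0.012 m and linear speed of each of stick_a, stick_b, stick_c, comb below 0.02 m/s and (x of comb_grip in the frame of stick_a_mid above 0.13 m or x of comb_grip in the frame of stick_a_mid below -0.13 m or y of comb_grip in the frame of stick_a_mid above 0.06 m or y of comb_grip in the frame of stick_a_mid below -0.06 m) and (x of comb_grip in the frame of stick_b_mid above 0.13 m or x of comb_grip in the frame of stick_b_mid below -0.13 m or y of comb_grip in the frame of stick_b_mid above 0.06 m or y of comb_grip in the frame of stick_b_mid below -0.06 m) and (x of comb_grip in the frame of stick_c_mid above 0.13 m or x of comb_grip in the frame of stick_c_mid below -0.13 m or y of comb_grip in the frame of stick_c_mid above 0.06 m or y of comb_grip in the frame of stick_c_mid below -0.06 m) and angle between comb_grip's own z axis and vertical below 0.15 rad and height (world z) of comb_grip below 0.078 m); the robot touches nothing.
It fails at once if the gripper or arm touches a stick (contact force between any of the fingers, the arm and stick_a above 0.3 N or contact force between any of the fingers, the arm and stick_b above 0.3 N or contact force between any of the fingers, the arm and stick_c above 0.3 N).
It also fails if it takes over 51 s, if anything falls off the work surface, if the arm or the gripper's body presses on something with over 40 N, if the wrist force passes 120 N, or if a joint passes its speed limit or range.

## Working session

There is one attempt and no reset: what is moved stays moved. The work goes in short steps, Python scripts to look and compute and a tool call to move; the robot and the scene stay as the last step left them, time stands still between calls to the robot, and variables do not carry over. Pictures are saved under pics/ and viewed, about 8 in all and at most 12, crops included, and the job is handed in when it is done.

Besides the shell and the picture viewer there is one more tool, called after "Emit:" as name(argument=value, ...) on one line, values as JSON. jog_arm: Moves the arm, as the interface text tells. Its arguments: {"type":"object","properties":{"plan":{"type":"array","items":{"type":"array"}},"hand":{"type":"number"},"grip_force":{"type":"number"}},"required":["plan"]}

```bash
mkdir -p pics; ls; cat > h.py <<'E'
from bench import *
import numpy as np, cv2
from scipy.spatial.transform import Rotation as R
def cal(n):
    c=get_calibration(n); o=np.array(c["orientation"],float)
    M=o if o.shape==(3,3) else R.from_rotvec(o).as_matrix()
    return np.array(c["intrinsics"]),np.array(c["xyz"]),M
def toplane(c,px,z):
    K,t,M=c; px=np.atleast_2d(px).astype(float)
    d=(M@np.linalg.inv(K)@np.c_[px,np.ones(len(px))].T).T
    return t+d*((z-t[2])/d[:,2])[:,None]
def proj(c,P):
    K,t,M=c; q=(K@(M.T@(np.atleast_2d(P)-t).T)).T
    return q[:,:2]/q[:,2:]
def snap(n,f):
    c=cal(n); im=grab_frame(n); cv2.imwrite('pics/'+f,im[...,::-1]); return c,im
E
python3 - <<'E'
from h import *
print(get_obs())
for n in ("scene","side"):
    c,im=snap(n,n+"0.png"); print(n,get_calibration(n))
E
```

```text
pics
{'clock': 0.0, 'joints': array([ 1.04892548,  0.47779474,  0.02235332,  1.55643287, -0.01149179,
        1.10931198, -0.08308433]), 'qvel': array([-0.00190462, -0.00029556, -0.00029921, -0.00143874,  0.0022535 ,
        0.00080562, -0.0011471 ]), 'tau': array([ 6.31164075e-04, -5.96456158e+01,  1.60808511e+00, -2.81197536e+01,
        1.24850386e-02,  9.50689602e-03,  7.26166263e-06]), 'tcp_pos': array([ 0.27119786, -0.6176273 ,  0.30293731]), 'orientation': array([-3.07288395e+00, -6.45009683e-01,  8.12695580e-04]), 'contact_force': array([ 0.66608383, -0.43578958, -0.5803201 ]), 'moment': array([-0.00631135,  0.01687503,  0.00775536]), 'grip_width': 0.08557408167291344}
scene {'intrinsics': array([[494.25733409,   0.        , 324.1963493 ],
       [  0.        , 494.25733409, 201.02277289],
       [  0.        ,   0.        ,   1.        ]]), 'xyz': array([ 1.31907888, -0.17827393,  1.26697808]), 'orientation': array([-2.00709426, -1.69169376,  0.53781761])}
side {'intrinsics': array([[464.42483699,   0.        , 317.48599378],
       [  0.        , 464.42483699, 203.19486256],
       [  0.        ,   0.        ,   1.        ]]), 'xyz': array([0.14596785, 0.66941176, 0.99734139]), 'orientation': array([-0.6383067 ,  2.73392044, -1.02753877])}
```

View pics/scene0.png

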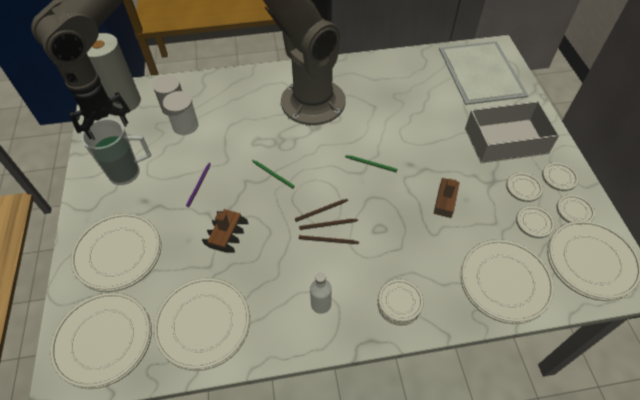

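View pics/side0.png

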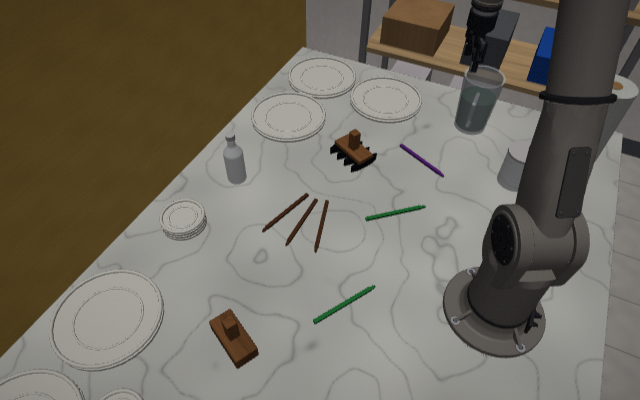

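The scene view shows the comb near (225,228) and the dark sticks with blunt ends near (298,228) and points near (355,222). The press block is at (447,197), and the green and purple sticks are decoys. Next I'll measure by colour mask.

```bash
cat > m.py <<'E'
from h import *
def brown(im):
    h=cv2.cvtColor(im,cv2.COLOR_RGB2HSV)
    return cv2.inRange(h,(0,60,15),(20,255,190))
def sticks(c,im,z=0.008,box=None):
    m=brown(im); out=[]
    for k in cv2.findContours(m,cv2.RETR_EXTERNAL,cv2.CHAIN_APPROX_NONE)[0]:
        if cv2.contourArea(k)<25: continue
        P=toplane(c,k[:,0],z)
        if not(0.3<P[:,0].mean()<0.95 and abs(P[:,1].mean())<0.6): continue
        (cx,cy),(w,h),a=cv2.minAreaRect((P[:,:2]*1000).astype(np.float32))
        mu,_,vt=np.linalg.svd(P[:,:2]-P[:,:2].mean(0),full_matrices=False)
        out.append((round(cx),round(cy),round(max(w,h)),round(min(w,h)),round(float(np.degrees(np.arctan2(vt[0,1],vt[0,0])))%180,1),k[:,0].mean(0).round()))
    return out
E
python3 - <<'E'
from m import *
for n in ("scene","side"):
    c=cal(n); im=cv2.imread(f'pics/{n}0.png')[...,::-1].copy()
    for s in sticks(c,im): print(n,s)
a=cv2.imread('pics/scene0.png')[170:280,180:380]
b=cv2.imread('pics/side0.png')[110:270,250:400]
cv2.imwrite('pics/z0.png',np.vstack([cv2.resize(a,(545,300),interpolation=2),np.hstack([cv2.resize(b,(281,300),interpolation=2),cv2.resize(cv2.imread('pics/side0.png')[120:180,320:385],(264,300),interpolation=2)])]))
E
```

```text
scene (586, -45, 175, 11, 74.5, array([328., 239.]))
scene (530, -36, 172, 11, 89.6, array([328., 223.]))
scene (491, -351, 130, 76, 158.4, array([223., 228.]))
scene (476, -48, 174, 11, 105.5, array([321., 209.]))
scene (496, 346, 147, 58, 152.4, array([446., 197.]))
side (514, 336, 136, 60, 151.7, array([233., 338.]))
side (477, -44, 179, 10, 105.5, array([321., 225.]))
side (531, -31, 180, 11, 89.9, array([301., 222.]))
side (587, -41, 181, 12, 74.6, array([285., 212.]))
side (514, -380, 138, 102, 133.3, array([354., 146.]))
```

View pics/z0.png

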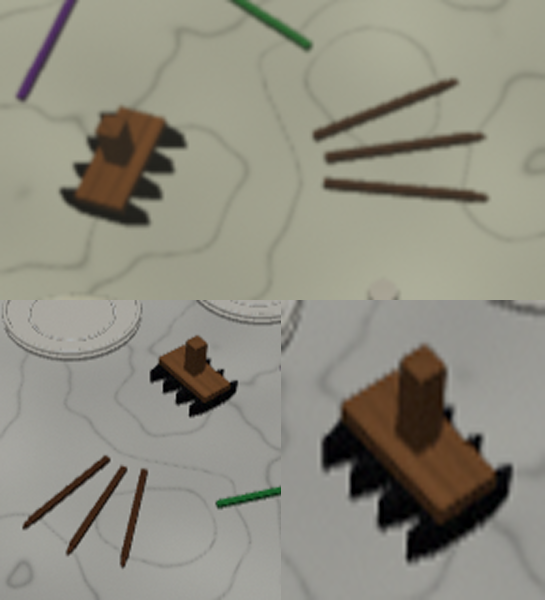

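Both views agree on the sticks. Middle centre is about (0.531,-0.034) pointing +y, with the outer ones at ±15° and blunt ends 30 mm apart. The comb shows at about (0.50,-0.36), so I'll move above it for a wrist view.

Emit:
jog_arm(plan=[[[3,3.5,0],0],[[3,3.5,0],0],[[3,3.5,0],0],[[3,3.5,0],0],[[3,3.5,0],0],[[3,3.5,0],0],[[3,3.5,0],0],[[0,0,0],0],[[0,0,0],0],[[0,0,0],0]], hand=8.54, grip_force=60)

```text
clock: 1.1
tcp_pos: [0.4804, -0.3741, 0.3036]
orientation: [3.075, 0.643, -0.002]
contact_force: [-0.2, -0.3, 0.4]
grip_width: 0.0855
```

```bash
python3 - <<'E'
from h import *
o=get_obs(); print(o["tcp_pos"],R.from_rotvec(o["orientation"]).as_matrix().round(3), o["clock"])
c,im=snap("wrist","w0.png"); print(c[1],c[2].round(3),c[0][0])
E
```

```text
[ 0.48040144 -0.37408097  0.30356932] [[ 0.916  0.401 -0.001]
 [ 0.401 -0.916 -0.   ]
 [-0.001 -0.    -1.   ]] 1.1
[ 0.55429461 -0.34083596  0.37314121] [[ 0.401 -0.867 -0.295]
 [-0.916 -0.38  -0.128]
 [-0.001  0.321 -0.947]] [335.31755767   0.         315.79519104]
```

View pics/w0.png

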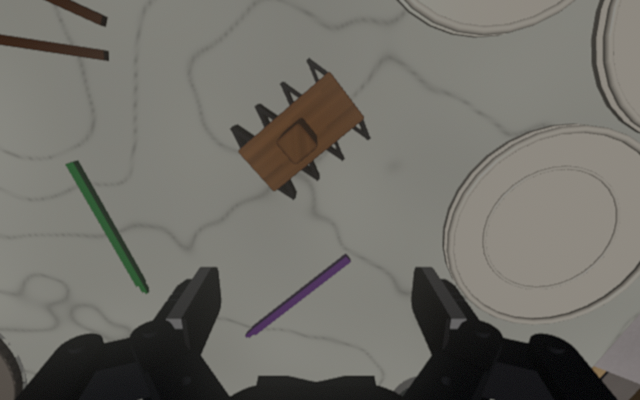

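The wrist view shows the comb deck with corners near (330,73), (363,117), (275,191) and (241,153), the handle top near (297,140), and four tines. The handle top lies inside the deck's outline, so I'll fit a rectangle to the deck.

```bash
cat >> m.py <<'E'
def deck(c,im,z=0.038,size=(119,56)):
    m=brown(im)
    for k in cv2.findContours(m,cv2.RETR_EXTERNAL,cv2.CHAIN_APPROX_NONE)[0]:
        if cv2.contourArea(k)<800: continue
        P=toplane(c,k[:,0],z)[:,:2]*1000
        r=cv2.minAreaRect(P.astype(np.float32)); b=cv2.boxPoints(r)
        e=b[1]-b[0]; f=b[2]-b[1]; e=e if np.hypot(*e)>np.hypot(*f) else f
        print("deck centre",np.round(r[0],1),"size",np.round(r[1],1),"long axis deg",round(float(np.degrees(np.arctan2(e[1],e[0])))%180,1))
E
python3 - <<'E'
from m import *
c=cal("wrist"); im=cv2.imread('pics/w0.png')[...,::-1].copy()
deck(c,im)
print(toplane(c,[[297,140],[330,73],[363,117],[275,191],[241,153]],.038).round(3), toplane(c,[[293,138]],.098))
v=im[110:170,260:330]; cv2.imwrite('pics/w0z.png',cv2.resize(v[...,::-1],(700,600),interpolation=2))
cs=cal("scene"); s=cal("side")
print("handle top scene/side",toplane(cs,[[221,217]],.098),toplane(s,[[355.5,133]],.098))
E
```

```text
deck centre [ 507.7 -343.9] size [ 57. 118.] long axis deg 153.0
deck centre [ 490.  -105.9] size [ 8.  93.3] long axis deg 105.5
[[ 0.502 -0.343  0.038]
 [ 0.571 -0.348  0.038]
 [ 0.548 -0.394  0.038]
 [ 0.444 -0.343  0.038]
 [ 0.467 -0.297  0.038]] [[ 0.51126282 -0.33935727  0.098     ]]
handle top scene/side [[ 0.51496397 -0.34107136  0.098     ]] [[ 0.50610078 -0.33594694  0.098     ]]
```

View pics/w0z.png

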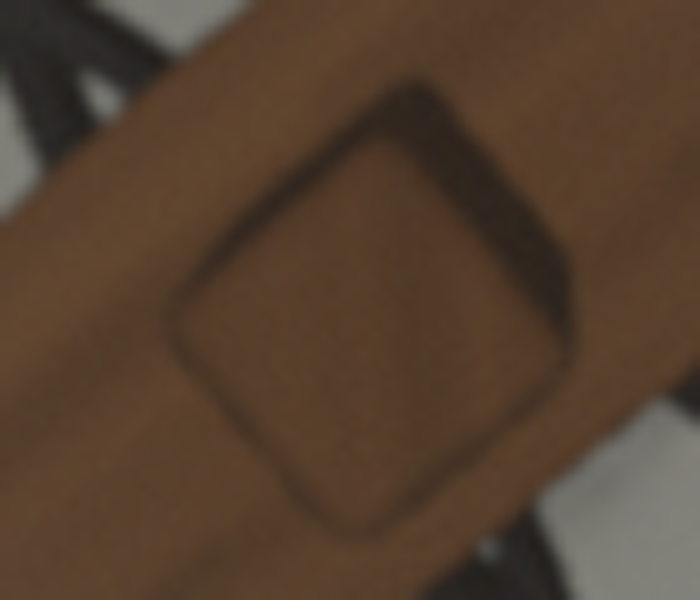

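The handle top centre at pixel (297,143.6) agrees with the deck centre (0.508,-0.344). The measured deck size of 57×118 matches the given 56×119. Lanes lie at 63°, so the jaws need a turn of -0.883 rad. Next I'll align and descend part way.

Emit:
jog_arm(plan=[[[0.45,0.5,0],-0.147],[[0.45,0.5,0],-0.147],[[0.45,0.5,-1],-0.147],[[0.45,0.5,-2],-0.147],[[0.45,0.5,-2],-0.147],[[0.45,0.5,-2],-0.147],[[0,0,-1],0],[[0,0,0],0],[[0,0,0],0]])

```text
clock: 2.05
tcp_pos: [0.508, -0.3443, 0.2245]
orientation: [3.056, -0.727, 0.001]
contact_force: [0.6, 0.6, 0.6]
grip_width: 0.0858
```

```bash
python3 - <<'E'
from m import *
o=get_obs(); M=R.from_rotvec(o["orientation"]).as_matrix(); print(o["tcp_pos"],np.degrees(np.arctan2(M[1,1],M[0,1])),M[:,2], o["clock"],o["joints"])
c,im=snap("wrist","w1.png"); deck(c,im)
print(proj(c,[[.5077,-.3439,.098],[.5077,-.3439,.038]]))
E
```

```text
[ 0.5079544  -0.34429065  0.2245045 ] -116.75940472461707 [ 2.89255420e-04 -7.07862279e-04 -9.99999708e-01] 2.05 [ 0.43614047  0.459524    0.07631209  1.78662619 -0.04268744  0.89644883
 -1.50663018]
deck centre [533.8 -91.7] size [118.2   8.2] long axis deg 89.9
deck centre [ 508.8 -344.2] size [ 57.3 118.6] long axis deg 153.1
[[314.5608596  224.02523739]
 [314.79872449 195.35311108]]
```

View pics/w1.png

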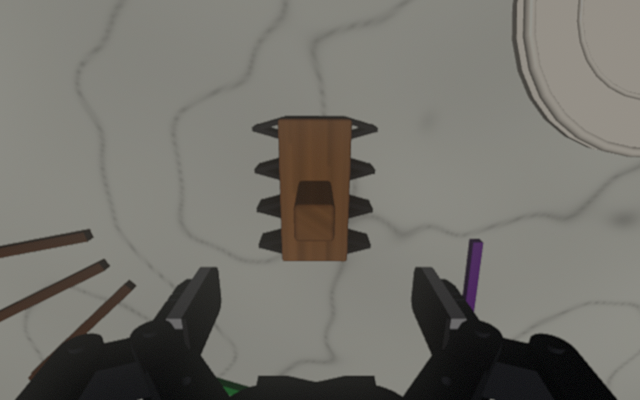

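The comb is square to the gripper with its handle at (315,223), where I predicted (314.6,224). I'll descend and grip.

Emit:
jog_arm(plan=[[[0,0,-2.5],0],[[0,0,-2.5],0],[[0,0,-2.5],0],[[0,0,-1.5],0],[[0,0,-0.9],0],[[0,0,0],0],[[0,0,0],0]])

```text
clock: 2.8
tcp_pos: [0.5089, -0.3435, 0.1259]
orientation: [3.056, -0.729, 0.002]
contact_force: [-0.4, -0.6, 0.5]
grip_width: 0.0857
```

Emit:
jog_arm(plan=[[[0,0,0],0],[[0,0,0],0],[[0,0,0],0],[[0,0,0],0],[[0,0,0],0],[[0,0,0],0],[[0,0,0],0],[[0,0,0],0]], hand=0, grip_force=80)

```text
clock: 3.6
tcp_pos: [0.5087, -0.3432, 0.1254]
orientation: [3.056, -0.729, 0.001]
contact_force: [-1.0, 0.1, 5.8]
grip_width: 0.025
```

Emit:
jog_arm(plan=[[[0,0,1],0],[[0,0,2],0],[[0,0,2],0],[[0.5,2,0],0.117],[[0.5,2,0],0.117],[[0.5,3,0],0.117],[[0.5,3,0],0.116],[[0.2,2.3,0],0],[[0,0,0],0],[[0,0,0],0],[[0,0,0],0]])

```text
clock: 4.7
tcp_pos: [0.5299, -0.2213, 0.1749]
orientation: [3.141, -0.004, -0.001]
contact_force: [0.6, -0.2, -2.1]
grip_width: 0.0252
```

```bash
python3 - <<'E'
from m import *
o=get_obs(); M=R.from_rotvec(o["orientation"]).as_matrix(); print(o["tcp_pos"],np.degrees(np.arctan2(M[1,1],M[0,1])),o["clock"],o["contact_force"],o["grip_width"])
c,im=snap("wrist","w2.png"); s,si=snap("side","s2.png")
for k in sticks(c,im):print("w",k)
for k in sticks(s,si):print("s",k)
z=cv2.resize(si[90:270,230:430,::-1],(444,400),interpolation=2)
cv2.imwrite('pics/z2.png',np.hstack([cv2.resize(im[:,140:500,::-1],(350,400)),z]))
E
```

```text
[ 0.52991296 -0.22126034  0.17485953] -90.1598052331387 4.7 [ 0.5516189  -0.20525182 -2.11515316] 0.02521780456648095
w (475, -49, 175, 10, 105.6, array([104., 267.]))
w (528, -54, 141, 10, 89.8, array([ 93., 205.]))
w (484, -221, 194, 85, 179.8, array([316., 239.]))
w (578, -68, 130, 11, 74.2, array([ 94., 138.]))
s (514, 336, 136, 60, 151.7, array([233., 338.]))
s (477, -44, 179, 10, 105.6, array([321., 225.]))
s (531, -31, 180, 11, 90.0, array([301., 222.]))
s (587, -41, 181, 12, 74.7, array([285., 212.]))
s (562, -314, 134, 127, 160.0, array([331., 157.]))
```

View pics/z2.png

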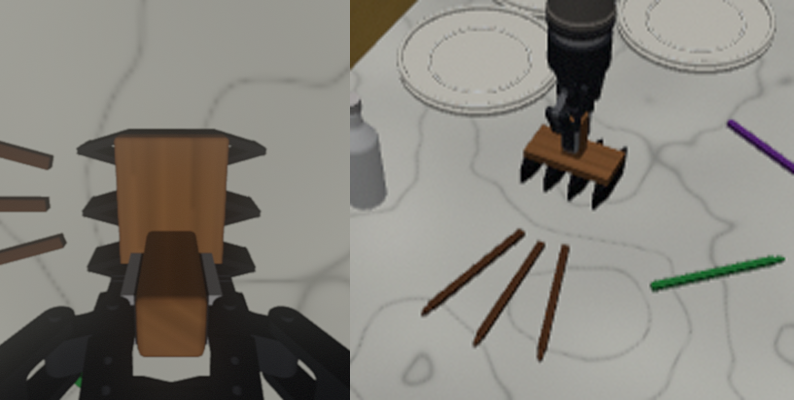

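Comb held level and lined up with the sticks, its tine tips about 40 mm behind the blunt ends. I'll lower it to 2 mm above the counter, then draw.

Emit:
jog_arm(plan=[[[0,0,-1.5],0],[[0,0,-1.5],0],[[0,0,-1.2],0],[[0,0,-0.5],0],[[0,0,0],0],[[0,0,0],0]])

```text
clock: 5.4
tcp_pos: [0.5305, -0.22, 0.1277]
orientation: [-3.142, 0.002, 0.0]
contact_force: [-0.7, -0.4, -2.6]
grip_width: 0.0252
```

Emit:
jog_arm(plan=[[[0,0.6,0],0],[[0,0.6,0],0],[[0,0.6,0],0],[[0,0.6,0],0],[[0,0.6,0],0],[[0,0.6,0],0],[[0,0.6,0],0],[[0,0.6,0],0],[[0,0.6,0],0],[[0,0.6,0],0],[[0,0.6,0],0],[[0,0.6,0],0]])

```text
clock: 6.6
tcp_pos: [0.5304, -0.1475, 0.1279]
orientation: [3.142, -0.002, 0.0]
contact_force: [0.5, 0.2, -2.6]
grip_width: 0.0256
```

```bash
cat > chk.py <<'E'
from m import *
import sys
o=get_obs(); M=R.from_rotvec(o["orientation"]).as_matrix(); print(o["tcp_pos"].round(4),np.degrees(np.arctan2(M[1,1],M[0,1])),M[:,2].round(4),o["clock"],o["contact_force"].round(1),o["grip_width"])
n=sys.argv[1]
for cam in ("scene","side"):
    c,im=snap(cam,f"{cam}{n}.png")
    for k in sticks(c,im): print(cam,k)
E
python3 chk.py 3
```

```text
[ 0.5304 -0.1475  0.1279] -90.06690145443929 [ 0. -0. -1.] 6.6 [ 0.5  0.2 -2.6] 0.025606721033823988
scene (532, -64, 227, 161, 79.1, array([318., 224.]))
scene (496, 346, 147, 58, 152.5, array([446., 197.]))
side (514, 336, 136, 60, 151.7, array([233., 338.]))
side (531, -33, 177, 11, 89.9, array([301., 221.]))
side (535, -98, 286, 158, 98.4, array([310., 205.]))
```

Emit:
jog_arm(plan=[[[0,0.6,0],0],[[0,0.6,0],0],[[0,0.6,0],0],[[0,0.6,0],0],[[0,0.6,0],0],[[0,0.6,0],0],[[0,0.6,0],0],[[0,0.6,0],0]])

```text
clock: 7.5
tcp_pos: [0.5304, -0.0995, 0.1279]
orientation: [3.142, -0.002, 0.0]
contact_force: [-0.2, -0.8, -2.7]
grip_width: 0.0251
```

```bash
python3 chk.py 4; python3 - <<'E'
from m import *
a=cv2.imread('pics/scene4.png')[160:280,250:410]; b=cv2.imread('pics/side4.png')[140:280,240:380]
cv2.imwrite('pics/z4.png',np.hstack([cv2.resize(a,(400,300),interpolation=2),cv2.resize(b,(300,300),interpolation=2)]))
E
```

```text
[ 0.5304 -0.0995  0.1279] -90.06699445730482 [ 0. -0. -1.] 7.5 [-0.2 -0.8 -2.7] 0.02505086128942158
scene (583, 5, 107, 7, 80.1, array([345., 236.]))
scene (524, -40, 184, 129, 99.4, array([324., 218.]))
scene (496, 346, 147, 58, 152.4, array([446., 197.]))
side (514, 336, 136, 60, 151.6, array([233., 338.]))
side (540, -60, 259, 128, 97.8, array([303., 217.]))
```

View pics/z4.png

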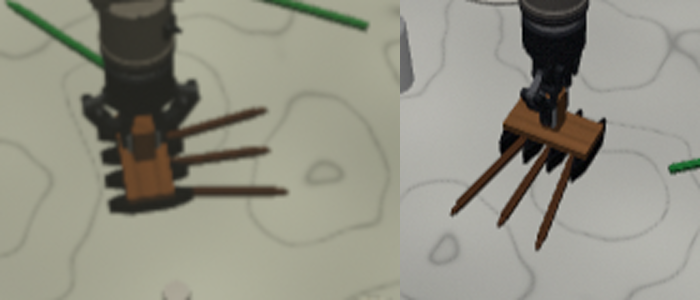

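Each of the three sticks is in its own lane and the outer ones are turning parallel. I'll carry on drawing.

Emit:
jog_arm(plan=[[[0,0.6,0],0],[[0,0.6,0],0],[[0,0.6,0],0],[[0,0.6,0],0],[[0,0.6,0],0],[[0,0.6,0],0],[[0,0.6,0],0],[[0,0.6,0],0],[[0,0.6,0],0],[[0,0.6,0],0],[[0,0.6,0],0],[[0,0.6,0],0]])

```text
clock: 8.8
tcp_pos: [0.5304, -0.0275, 0.1279]
orientation: [3.142, -0.002, -0.0]
contact_force: [0.7, 0.4, -2.6]
grip_width: 0.0251
```

Emit:
jog_arm(plan=[[[0,0.6,0],0],[[0,0.6,0],0],[[0,0.6,0],0],[[0,0.6,0],0],[[0,0.6,0],0],[[0,0.6,0],0],[[0,0.6,0],0],[[0,0.6,0],0],[[0,0.6,0],0],[[0,0.6,0],0],[[0,0.6,0],0],[[0,0.6,0],0]])

```text
clock: 10.0
tcp_pos: [0.5304, 0.0445, 0.1279]
orientation: [-3.142, 0.002, -0.0]
contact_force: [1.3, -0.5, -2.2]
grip_width: 0.0249
```

```bash
python3 chk.py 5
```

```text
[0.5304 0.0445 0.1279] -90.07201225286731 [ 0.  0. -1.] 10.0 [ 1.3 -0.5 -2.2] 0.024939741536840667
scene (518, -20, 204, 126, 96.9, array([333., 222.]))
scene (496, 346, 147, 58, 152.4, array([446., 197.]))
side (514, 336, 136, 60, 151.7, array([233., 338.]))
side (559, -73, 61, 11, 89.3, array([300., 207.]))
side (544, -23, 195, 129, 77.0, array([297., 227.]))
```

Emit:
jog_arm(plan=[[[0,0.6,0],0],[[0,0.6,0],0],[[0,0.6,0],0],[[0,0.6,0],0],[[0,0.6,0],0],[[0,0.6,0],0],[[0,0.6,0],0],[[0,0.6,0],0],[[0,0.6,0],0],[[0,0.6,0],0],[[0,0.6,0],0],[[0,0.6,0],0]])

```text
clock: 11.3
tcp_pos: [0.5304, 0.1164, 0.1279]
orientation: [3.142, -0.002, 0.0]
contact_force: [1.2, 0.3, -2.7]
grip_width: 0.0252
```

Emit:
jog_arm(plan=[[[0,0.6,0],0],[[0,0.6,0],0],[[0,0.6,0],0],[[0,0.6,0],0],[[0,0.6,0],0],[[0,0.6,0],0],[[0,0.6,0],0],[[0,0.6,0],0],[[0,0.6,0],0],[[0,0,0],0]])

```text
clock: 12.3
tcp_pos: [0.5304, 0.1713, 0.128]
orientation: [-3.141, -0.0, -0.0]
contact_force: [0.4, -0.1, -2.8]
grip_width: 0.0256
```

```bash
python3 chk.py 6; python3 - <<'E'
from m import *
a=cv2.imread('pics/scene6.png')[140:280,270:480]; b=cv2.imread('pics/side6.png')[140:380,190:390]
cv2.imwrite('pics/z6.png',np.hstack([cv2.resize(a,(450,300),interpolation=2),cv2.resize(b,(250,300),interpolation=2)]))
E
```

```text
[0.5304 0.1713 0.128 ] -89.98868955523615 [ 2.e-04  7.e-04 -1.e+00] 12.3 [ 0.4 -0.1 -2.8] 0.02556576784400106
scene (563, -18, 174, 11, 85.3, array([336., 231.]))
scene (531, -36, 172, 11, 89.6, array([328., 223.]))
scene (500, -20, 173, 11, 94.3, array([331., 214.]))
scene (517, 181, 127, 66, 173.3, array([397., 210.]))
scene (496, 346, 147, 58, 152.4, array([446., 197.]))
side (514, 336, 136, 60, 151.7, array([233., 338.]))
side (543, 150, 128, 85, 6.7, array([263., 273.]))
side (501, -15, 177, 11, 94.3, array([308., 230.]))
side (562, -25, 158, 11, 86.0, array([290., 219.]))
side (531, -31, 180, 11, 90.0, array([301., 222.]))
```

View pics/z6.png

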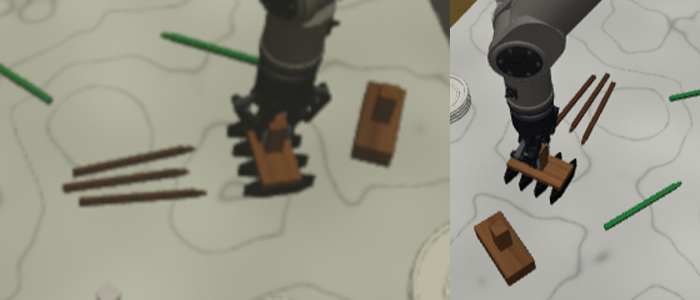

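Three separate rows, measured at 94.3°, 90° and 85.7°, with centres 30 and 32 mm either side of the middle one. The largest spread is about 9°, under the 12° limit. The comb has cleared the points, 188 mm ahead of the outer centres. Now I'll set it down.

Emit:
jog_arm(plan=[[[0,0,-0.1],0],[[0,0,-0.1],0],[[0,0,-0.05],0],[[0,0,0],0],[[0,0,0],0]])

```text
clock: 12.9
tcp_pos: [0.5304, 0.1698, 0.1254]
orientation: [3.142, -0.002, -0.0]
contact_force: [0.9, -0.3, -3.0]
grip_width: 0.0252
```

Emit:
jog_arm(plan=[[[0,0,0],0],[[0,0,0],0],[[0,0,0],0],[[0,0,0],0],[[0,0,0],0],[[0,0,0],0],[[0,0,0],0],[[0,0,0],0]], hand=8.54)

```text
clock: 13.7
tcp_pos: [0.5304, 0.17, 0.1254]
orientation: [3.142, -0.002, 0.0]
contact_force: [0.5, -0.9, -0.1]
grip_width: 0.0859
```

Emit:
jog_arm(plan=[[[0,0,1],0],[[0,0,2],0],[[0,0,3],0],[[0,0,3],0],[[0,0,3],0],[[0,0,3],0],[[-2,0,3],0],[[-2,0,0],0],[[0,0,0],0],[[0,0,0],0],[[0,0,0],0]])

```text
clock: 14.8
tcp_pos: [0.4909, 0.1697, 0.3052]
orientation: [3.141, -0.003, -0.0]
contact_force: [0.5, -0.1, -0.4]
grip_width: 0.0855
```

```bash
python3 chk.py 7; python3 - <<'E'
from m import *
c,im=snap("wrist","w7.png"); deck(c,im)
a=cv2.imread('pics/scene7.png')[140:280,270:480]; b=cv2.imread('pics/side7.png')[140:380,190:390]
cv2.imwrite('pics/z7.png',np.hstack([cv2.resize(a,(450,300),interpolation=2),cv2.resize(b,(250,300),interpolation=2)]))
E
```

```text
[0.4909 0.1697 0.3052] -90.09699177901624 [-1.e-04 -2.e-04 -1.e+00] 14.8 [ 0.5 -0.1 -0.4] 0.08554229520514854
scene (563, -18, 174, 11, 85.2, array([336., 231.]))
scene (530, -36, 172, 11, 89.6, array([328., 223.]))
scene (501, -20, 173, 12, 94.2, array([331., 214.]))
scene (516, 179, 131, 67, 178.0, array([396., 210.]))
scene (496, 346, 147, 58, 151.9, array([446., 197.]))
side (514, 336, 136, 60, 151.7, array([233., 338.]))
side (542, 152, 127, 82, 172.3, array([263., 272.]))
side (501, -15, 177, 11, 94.4, array([308., 230.]))
side (563, -14, 180, 11, 85.6, array([287., 222.]))
side (531, -33, 177, 11, 89.9, array([301., 221.]))
deck centre [504.6  -2.8] size [  8.7 164.3] long axis deg 94.4
deck centre [532.3 -18.2] size [165.    7.8] long axis deg 89.9
deck centre [509.4 339.1] size [ 75.1 123.8] long axis deg 152.6
deck centre [562.1  -1.2] size [165.2   7.6] long axis deg 85.5
deck centre [530.1 170.5] size [ 57.1 116.8] long axis deg 179.9
```

View pics/z7.png

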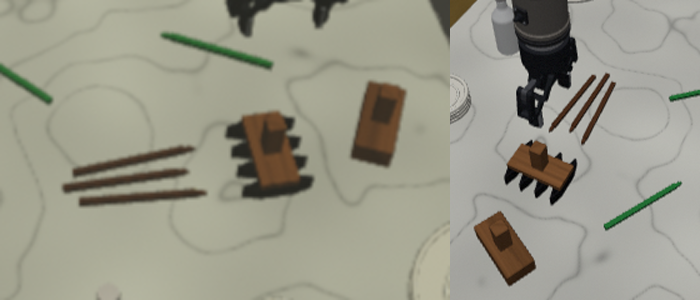

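The comb stands upright on its tines at (0.530,0.170), the gripper is clear, and the sticks haven't moved since the draw. Handing in.

```bash
python3 -c "
from bench import *
print(hand_in())"
```

```text
the job is handed in; nothing more can be done
None
```

I gripped the comb by its handle, turned it in line with the middle stick and drew it from the blunt ends to past the points. I then stood it upright on its tines, let go and handed the job in at about 15 s of the 51 s allowed. No verdict was reported.

- **Sticks:** three separate rows, each in its own lane, measured at 94.3°, 89.8° and 85.4°. The largest angle between two is about 9° (limit 12°). The outer centres lie about 30 and 32 mm to either side of the middle one (16–60 mm allowed) and about 17 mm further along.
- **Comb:** it stands upright at (0.530, 0.170), with the deck outline matching its true size. It is at least 185 mm lengthwise from every stick centre (130 mm needed), and the gripper is clear of everything.
- **Forces:** the force read-out between moves stayed at a few newtons, and I saw nothing to suggest the gripper touched a stick. The green and purple look-alikes and the press block were left alone.
- **Camera differences:** the views differed by up to about 5 mm on stick positions along their length, well within the margins. No check failed. The tightest margin is the parallel angle, about 3° inside the limit.

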